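# Turn the film case on the post and shelve it in the ledger row

## Task

Turn the orange square film case a quarter turn by pushing it against the steel post on the table, so that its white label comes to face the robot. Then push it into the gap in the row of ledgers, letting it nudge them apart, until it is fully home against the rack's back rail and flush with the spines, label outwards. Keep the case flat on the table and the ledgers standing, do not bump the lamp over the row, and leave the other things on the table where they are.

Things in the scene. Friction and masses are not known exactly. Their poses are not given: they have to be found in the camera images.
- case: orange plastic film-reel case lying flat, a square 105 x 105, 50 high, vertical corners rounded to 14 mm radius, 0.2 to 0.4 kg, loose, too wide to grasp and meant to be pushed at mid height or lower; origin at the centre of its underside; the white label is on its -x face. It starts left of and partly nearer than the post, label facing left (+y), about 90 degrees clockwise (seen from above) from where it must end (its x axis along the rack's x axis)
- case_label (a point): centre of the case's white label: on its label face, 52.5 mm along -x from the case's origin, 25 mm above the table
- post: fixed upright steel post, 24 diameter, 45 high, on the table to the left of the rack; origin at the centre of its foot. The case starts 5 to 60 mm to the left (+y) of it with the post opposite the farther half of the case, so a push towards -y on the nearer half of the label face makes the case swing round the post
- rack: fixed grey steel rack, open towards the robot and above, standing directly on the table (no floor): a back rail 40 high whose front face is 107 mm along +x from the origin, and two end panels 120 high, 117 deep, 4 thick, with inner faces 132.5 mm to either side (y) of the origin; two uprights 200 high stand just outside the panels at the back. Origin on the table at the middle of the rack's open front, x into the rack
- bay (a point): point at the middle of the rack's open front, 25 mm above the table, axes as the rack. The gap for the case is around it (its middle within 2 mm of this point's y): two ledgers stand on either side, slightly askew (about 3 degrees), so that the gap is about 109 mm wide between the spines but narrows to about 99 mm at the back, less than the 105 mm case; with 8 to 14 mm of play on each side the ledgers give way sideways when the case is pushed in
- lamp: light bar held over the front of the row by two thin side arms, fixed to the rack: a bar 34 deep (x), 297 long (y), its underside 185 mm and its top 205 mm above the table, reaching from 20 to 54 mm in front (-x) of the rack's open front; origin as the rack's. A tool held upright in front of the row hits it: lean the tool's upper end back towards the robot by some 30 to 45 degrees to push the case home under it
- ledger_red: closed ledger (small hard-bound volume) standing upright in the rack: 35 thick (y), 105 deep (x), 150 high (z), with a rounded spine, 0.36 kg, loose; origin at the centre of its underside, spine with paper tag to -x. The four ledgers are alike but for colour; two stand on each side of the gap, slightly askew. Cover dark red
- ledger_brown: closed ledger (small hard-bound volume) standing upright in the rack: 35 thick (y), 105 deep (x), 150 high (z), with a rounded spine, 0.36 kg, loose; origin at the centre of its underside, spine with paper tag to -x. The four ledgers are alike but for colour; two stand on each side of the gap, slightly askew. Cover brown
- ledger_green: closed ledger (small hard-bound volume) standing upright in the rack: 35 thick (y), 105 deep (x), 150 high (z), with a rounded spine, 0.36 kg, loose; origin at the centre of its underside, spine with paper tag to -x. The four ledgers are alike but for colour; two stand on each side of the gap, slightly askew. Cover dark green
- ledger_blue: closed ledger (small hard-bound volume) standing upright in the rack: 35 thick (y), 105 deep (x), 150 high (z), with a rounded spine, 0.36 kg, loose; origin at the centre of its underside, spine with paper tag to -x. The four ledgers are alike but for colour; two stand on each side of the gap, slightly askew. Cover dark blue
- weight: brass paperweight with a knob, 56 diameter, 50 high, bystander; origin at the centre of its underside
- brush: flat dusting brush lying on the table, 190 long, bystander; origin under its middle
- pencil_cup: blue ceramic cup, 72 diameter, 95 high, bystander; origin at the centre of its underside
- loupe: black stand magnifier, 44 diameter, 46 high, bystander; origin at the centre of its underside
Things that resemble listed ones, but are neither listed nor needed, are in the scene too. Leave any blue or green look-alike of the post alone.

How it is judged:
By the outcome, as a careful person would: the job done as asked, in the order asked, and still so for the second after the job is handed in, with the robot touching nothing.
It also fails if it takes over 72 s, if anything falls off the work surface, if the arm or the gripper's body presses on something with over 40 N, if the wrist force passes 120 N, or if a joint passes its speed limit or range.

## Robot

A 6-joint arm with a two-finger parallel gripper is mounted at the origin on the work surface. World frame = base frame: x ahead of the robot, y to its left, z up, the work surface at z = 0. Lengths are in mm, angles in rad, forces in N, time in s.
With the tool pointing down it reaches from about 350 to 975 mm from the base axis. Payload 7.1 kg.
Tool frame: the origin (TCP) lies between the finger pads; the fingertips stand 17 mm ahead of it and the grasp point (between the pads) lies 2 mm behind it (tip_reach is the y of the fingertips in the tool frame, in mm); y points along the fingers, x is the direction in which the jaws open and shut, and the axes are right-handed (so a half turn about y gives the same grasp; the last joint's range is limited). The gripper opens to 88 mm and grips with 3 to 60 N. Pads are 20 mm wide; open, the fingers measure 115 mm over their backs; the gripper's body (75 mm by 178 mm) begins 61 mm behind the grasp point.
Start: joints at [-1.246, 0.423, 1.63, -0, 1.089, -0.019], TCP at [210.684, -588.402, 239.675] pointing down, gripper open.
Joint ranges: [-3, 3], [-0.9, 2.11], [0.09, 2.58], [-1.31, 4.45], [0.11, 2.69], [-2.54, 2.54]. Speed limits (rad/s): [2.39, 2.39, 3.01, 3.14, 3.14, 3.14].

## Interface

Orientations are given as a rotation vector (axis times angle).
In Python, from workcell import get_obs, get_image, camera_model, close_job, silhouettes, tip_of, tip_reach gives the robot as it stands. The module is installed in compiled form; this text tells all that it offers.
- The arm moves only by the tool arm_command, never from a script. Its argument "targets" is a list of rows, each a list of 4 numbers: the shift along the tool's x, y, z in mm, then the turn about the tool's y in rad. A call has 1 to 20 rows; each row shifts and turns the commanded pose from where the row before left it, along the tool's axes as they then stand; what a row does not reach is not made up. A row lasts 1/12 s, in which the tool goes at most 41.7 mm and 7.16 degrees, less where a joint would pass 70% of its speed; a pose out of reach is approached as far as the arm can. A call is refused whole if a number of a shift passes 41.7 or a number of a turn 0.125, either way. A call with a gripper value outside its range is refused whole. "gripper" is the opening in per cent of the stroke, from 0 (shut) to 100 (fully open), set as the call begins (left out, the last holds). The fingers move at their own pace and stop on an object; the grip force is fixed at half the most. Time passes only in rows, so rows that do not move let the fingers close. It gives the time, the measured TCP pose, the force and the opening at its end, in the units of the state.
- get_obs(): the state, without advancing time (a new reading comes with each control period).
- get_image(name): name is "side" or "top"; returns the picture (480x640x3 uint8, blue, green, red); there is no depth.
- camera_model(name): a dict with "mtx" (3x3 intrinsics, pixels), "position" and "orientation" of the camera in the world. Camera axes: x right, y up, looking along -z (the intrinsics and any distortion apply to the point x, -y, -z); pixel columns grow to the right and rows downward; lengths in mm; the calibration is good to about 2 mm. A picture is of the moment at which its call begins. camera_model takes no time and is no camera call.
- close_job(): hands the job in, once; it reports no verdict.
Trained networks look in the newest picture that a camera, given by its name, has taken for a name from the list of things; names that differ only in an ending like _2 or _b are one class to them, and where a whole thing is asked for, a point or a joint stands for the part that bears it (a point fixed in the world has none). Each returns a list of dicts, best first, with "conf" (0 to 1); they miss things now and then, are a little off and sometimes report something else, mostly with a low value. They report only what shows in the picture. A call takes as long as a camera call. They do not tell look-alikes from the thing itself.
- silhouettes(camera, thing): "pixels" (480x640 bool, what is visible of it) and "at" ([column, row] in pixels, amid what is visible of it).
- tip_of(camera, thing): "at" ([column, row] in pixels: a listed point, or the origin of a listed thing).
The state is a dict: "t": time; "qpos": joint angles; "qvel": joint speeds; "joint_torque": joint torques, N m; "ee_pos": TCP position; "orientation": TCP orientation; "ft_force": force on the tool from outside, world axes, zero at the start; "moment": the same for the moment, N m; "width": finger opening in mm.
Only numpy, scipy, OpenCV 4.12 (cv2) and the standard library are available. Lean on these libraries where they do the work, as an engineer would, in place of code of your own. Each camera call takes 0.05 s, during which the arm holds its last target. There are 200 camera calls.

## Working session

There is one attempt and no reset: what is moved stays moved. The work goes in short steps, Python scripts to look and compute and a tool call to move; the robot and the scene stay as the last step left them, time stands still between calls to the robot, and variables do not carry over. Pictures are saved under pics/ and viewed, about 8 in all and at most 12, crops included, and the job is handed in when it is done.

Besides the shell and the picture viewer there is one more tool, called after ">>>" as name(argument=value, ...) on one line, values as JSON. arm_command: Moves the arm, as the interface text tells. Its arguments: {"type":"object","properties":{"targets":{"type":"array","items":{"type":"array","items":{"type":"number"}}},"gripper":{"type":"number"}},"required":["targets"]}

```bash
mkdir -p pics; cat > h.py <<'E'
import numpy as np, cv2
from scipy.spatial.transform import Rotation as R
from workcell import *
np.set_printoptions(precision=1,suppress=True)
def rot(o):
    o=np.array(o,float)
    return R.from_rotvec(o).as_matrix() if o.shape==(3,) else (R.from_quat(o).as_matrix() if o.shape==(4,) else o)
def ray(cam,px):
    m=camera_model(cam); K=np.array(m['mtx'])
    d=np.linalg.solve(K,np.array([px[0],px[1],1.]))
    d=np.array([d[0],-d[1],-d[2]])
    return np.array(m['position'],float), rot(m['orientation'])@d
def onz(cam,px,z=0):
    p,d=ray(cam,px); return p+d*(z-p[2])/d[2]
def proj(cam,X):
    m=camera_model(cam); c=rot(m['orientation']).T@(np.array(X,float)-np.array(m['position']))
    u=np.array(m['mtx'])@np.array([c[0],-c[1],-c[2]]); return u[:2]/u[2]
E
python3 - <<'E'
from h import *
for c in ('top','side'):
    cv2.imwrite(f'pics/{c}0.png',get_image(c)); m=camera_model(c); print(m)
o=get_obs(); print(o); print(rot(o['orientation']))
for c in ('top','side'):
    for n,z in (('case',0),('case_label',25),('post',0),('rack',0),('bay',25),('ledger_red',0),('ledger_brown',0),('ledger_green',0),('ledger_blue',0),('lamp',0),('weight',0),('brush',0),('pencil_cup',0),('loupe',0)):
        for r in tip_of(c,n)[:3]: print(c,n,round(r['conf'],2),np.array(r['at']),onz(c,r['at'],z)[:2])
E
```

```text
{'mtx': array([[436. ,   0. , 327.3],
       [  0. , 436. , 233. ],
       [  0. ,   0. ,   1. ]]), 'position': array([ 451.6,  -30.5, 1068.7]), 'orientation': array([ 0.1, -0. , -1.6])}
{'mtx': array([[560.9,   0. , 320.4],
       [  0. , 560.9, 240.6],
       [  0. ,   0. ,   1. ]]), 'position': array([1456.4, -202.5,  838.1]), 'orientation': array([0.7, 0.6, 1.3])}
{'t': 0.1, 'qpos': array([-1.2,  0.4,  1.6, -0. ,  1.1, -0. ]), 'qvel': array([ 0., -0., -0.,  0.,  0.,  0.]), 'joint_torque': array([ -0. , -54.6, -27.4,   0.1,   0. ,  -0. ]), 'ee_pos': array([ 210.5, -588. ,  239. ]), 'orientation': array([-1.4,  1. , -1. ]), 'ft_force': array([0.5, 0.7, 0.6]), 'moment': array([-0., -0.,  0.]), 'width': 87.90372701951947}
[[ 0.3 -0.   0.9]
 [-0.9  0.   0.3]
 [-0.  -1.  -0. ]]
top case 0.73 [223.2 214.9] [566.5 240.8]
top case_label 0.73 [193.9 211. ] [572.1 305.8]
top case_label 0.24 [455.6 296.2] [ 379.4 -324. ]
top post 0.71 [235.1 164.8] [692.3 215.5]
top post 0.6 [350.4 169.2] [685.6 -71.7]
top post 0.58 [254.3 202.9] [597.6 164.7]
top ledger_red 0.73 [348.  169.8] [684.1 -65.7]

[... 390 characters left out ...]
 0.73 [457.2 298.3] [ 372.7 -334.8]
top loupe 0.56 [189.8 305. ] [344.4 314.9]
side case 0.89 [439.  251.1] [558.5 257.5]
side case_label 0.72 [466.3 243.8] [575.6 312.7]
side post 0.96 [443.7 290.7] [681.6 219.4]
side post 0.72 [408.1 268.4] [598.1 169.6]
side ledger_red 0.63 [310.5 314.4] [684.4 -68.1]
side ledger_brown 0.72 [330.1 305.5] [669.1 -23.8]
side ledger_brown 0.22 [221.5 327.4] [ 678.6 -247.4]
side ledger_green 0.95 [245.  321.8] [ 674.3 -200.1]
side ledger_blue 0.64 [219.9 328.1] [ 679.7 -250.6]
side weight 0.61 [400.8 290.9] [661.6 131.3]
side brush 0.81 [143.4 279. ] [ 498.6 -403.2]
side pencil_cup 0.76 [174.4 244.9] [ 395.4 -335. ]
side loupe 0.75 [430.5 196.1] [347.6 317.4]
```

View pics/top0.png

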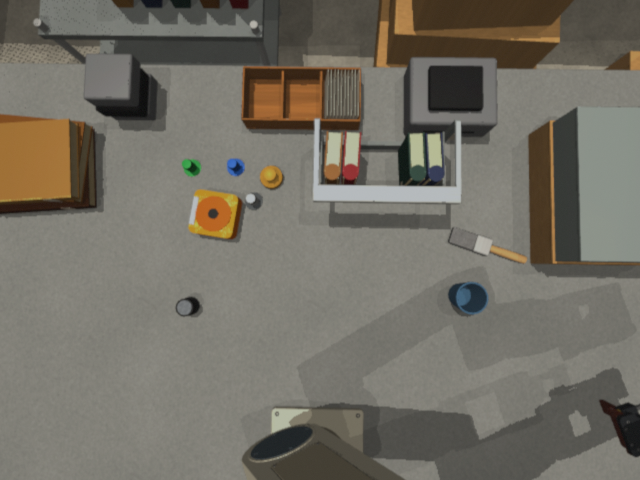

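View pics/side0.png

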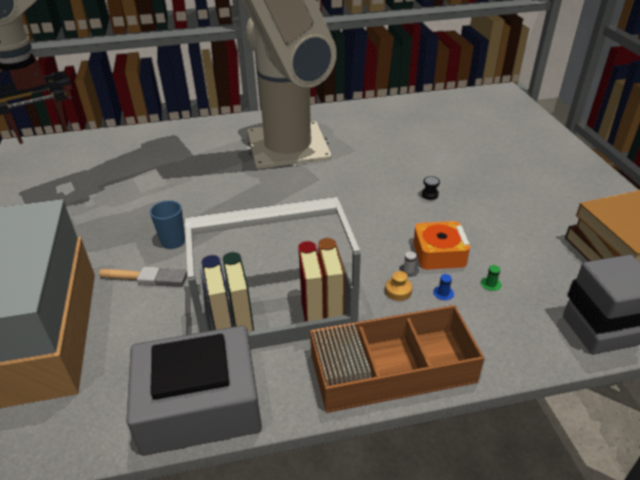

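The top view shows the case at (214,214), the steel post at (252,200), the weight at (271,177) and the lamp bar over the rack front at rows 186–203. The blue post (235,166) and the green one (190,166) are look-alikes. Next I'll fit the poses from silhouettes.

```bash
cat >> h.py <<'E'
from scipy.optimize import minimize
def mask(parts,cam,p):
    "parts: list of (x0,x1,y0,y1,z0,z1) or point arrays; p=(x,y,yaw)"
    im=np.zeros((480*4,640*4),np.uint8); c,s=np.cos(p[2]),np.sin(p[2])
    for b in parts:
        P=np.array([[x,y,z] for x in b[:2] for y in b[2:4] for z in b[4:]]) if len(b)==6 and np.ndim(b)==1 else np.array(b)
        W=np.c_[p[0]+c*P[:,0]-s*P[:,1],p[1]+s*P[:,0]+c*P[:,1],P[:,2]]
        q=np.array([proj(cam,w) for w in W])*4+1.5
        cv2.fillConvexPoly(im,cv2.convexHull(q.astype(np.int32).reshape(-1,1,2)),1)
    return cv2.resize(im.astype(np.float32),(640,480),interpolation=cv2.INTER_AREA)
def fit(parts,masks,p0):
    f=lambda p:sum(np.abs(mask(parts,c,p)-m).sum()/max(m.sum(),1) for c,m in masks.items())
    r=minimize(f,p0,method='Nelder-Mead',options=dict(initial_simplex=np.array([p0]+[np.add(p0,d) for d in ([12,0,0],[0,12,0],[0,0,.12])]),xatol=.05,fatol=1e-4))
    return r.x,r.fun
a=np.linspace(0,2*np.pi,48,endpoint=False)
CASE=[np.array([[np.sign(np.cos(t))*38.5+14*np.cos(t),np.sign(np.sin(t))*38.5+14*np.sin(t),z] for t in a for z in (0,50)])]
POST=[np.array([[12*np.cos(t),12*np.sin(t),z] for t in a for z in (0,45)])]
LED=[(-52.5,52.5,-17.5,17.5,0,150)]
RACK=[(0,107,132.5,136.5,0,120),(0,107,-136.5,-132.5,0,120),(107,117,-136,136,0,40)]
LAMP=[(-54,-20,-148.5,148.5,185,205)]
def sil(cam,n):
    r=silhouettes(cam,n); return r[0]['pixels'].astype(np.float32) if r else None
def both(n):
    for c in('top','side'): get_image(c)
    return {c:m for c in('top','side') if (m:=sil(c,n)) is not None}
E
python3 - <<'E'
from h import *
ms=both('case')
print('case',fit(CASE,ms,[562,250,-1.6]))
for c in ms: print(c,fit(CASE,{c:ms[c]},[562,250,-1.6]))
for c in('top','side'):
  im=get_image(c)
  for n,col in(('rack',(0,0,255)),('lamp',(0,255,0)),('ledger_red',(255,0,255)),('post',(255,255,0)),('ledger_green',(255,0,255))):
    for r in silhouettes(c,n)[:3]:
        m=r['pixels']; print(c,n,round(r['conf'],2),r['at'],m.sum())
        cs,_=cv2.findContours(m.astype(np.uint8),0,1); 
        cv2.drawContours(im,cs,-1,col,1)
        if n in('lamp','rack'): np.save(f'{c}_{n}.npy',m); 
  x0,x1,y0,y1=(180,480,90,290) if c=='top' else (150,450,180,380)
  cv2.imwrite(f'pics/{c}_sil.png',cv2.resize(im[y0:y1,x0:x1],None,fx=2.6,fy=2.6,interpolation=2))
E
```

```text
Traceback (most recent call last):
  File "h.py", line 30, in fit
    r=minimize(f,p0,method='Nelder-Mead',options=dict(initial_simplex=np.array([p0]+[np.add(p0,d) for d in ([12,0,0],[0,12,0],[0,0,.12])]),xatol=.05,fatol=1e-4))
  File "h.py", line 29, in <lambda>
    f=lambda p:sum(np.abs(mask(parts,c,p)-m).sum()/max(m.sum(),1) for c,m in masks.items())
               ~~~^^^^^^^^^^^^^^^^^^^^^^^^^^^^^^^^^^^^^^^^^^^^^^^^^^^^^^^^^^^^^^^^^^^^^^^^^
  File "h.py", line 29, in <genexpr>
    f=lambda p:sum(np.abs(mask(parts,c,p)-m).sum()/max(m.sum(),1) for c,m in masks.items())
                          ~~~~^^^^^^^^^^^
  File "h.py", line 25, in mask
    q=np.array([proj(cam,w) for w in W])*4+1.5
                ~~~~^^^^^^^
  File "h.py", line 16, in proj
    m=camera_model(cam); c=rot(m['orientation']).T@(np.array(X,float)-np.array(m['position']))
ValueError: time passes only in moves, steps and waits
```

```bash
python3 - <<'E'
s=open('h.py').read()
s=s.replace("def rot(o):","import functools\n_cm=functools.lru_cache(None)(camera_model)\ndef rot(o):",1).replace("m=camera_model(cam)","m=_cm(cam)")
s=s.replace("q=np.array([proj(cam,w) for w in W])*4+1.5","m=_cm(cam); C=(W-np.array(m['position']))@rot(m['orientation']); C=C*[1,-1,-1]; u=C@np.array(m['mtx']).T; q=(u[:,:2]/u[:,2:])*4+1.5")
open('h.py','w').write(s)
E
python3 - <<'E'
from h import *
ms=both('case')
print('case',fit(CASE,ms,[562,250,-1.6]))
for c in ms: print(c,fit(CASE,{c:ms[c]},[562,250,-1.6]))
for c in('top','side'):
  im=get_image(c)
  for n,col in(('rack',(0,0,255)),('lamp',(0,255,0)),('ledger_red',(255,0,255)),('post',(255,255,0)),('ledger_green',(255,0,255))):
    for r in silhouettes(c,n)[:3]:
        m=r['pixels']; print(c,n,round(r['conf'],2),r['at'],m.sum())
        cs,_=cv2.findContours(m.astype(np.uint8),0,1); 
        cv2.drawContours(im,cs,-1,col,1)
        if n in('lamp','rack'): np.save(f'{c}_{n}.npy',m); 
  x0,x1,y0,y1=(180,480,90,290) if c=='top' else (150,450,180,380)
  cv2.imwrite(f'pics/{c}_sil.png',cv2.resize(im[y0:y1,x0:x1],None,fx=2.6,fy=2.6,interpolation=2))
E
```

```text
case (array([565.6, 253.6,  -1.7]), np.float64(0.08293282985687256))
top (array([566.2, 252.4,  -1.7]), np.float64(0.028782140463590622))
side (array([564.4, 255.3,  -1.7]), np.float64(0.02943994849920273))
top rack 0.68 [382.7, 187.1] 3820
top rack 0.61 [465.5, 296.7] 1028
top lamp 0.42 [213.8, 213.4] 2127
top ledger_red 0.91 [351.4, 156.6] 904
top post 0.66 [189.6, 169.5] 227
top post 0.65 [255.3, 198.8] 245
top post 0.5 [233.2, 166.5] 255
top ledger_green 0.79 [411.6, 157.7] 1260
side rack 0.75 [273.3, 220.6] 6513
side lamp 0.73 [262.2, 215.8] 3351
side ledger_red 0.97 [310.7, 280.0] 1706
side post 0.84 [444.5, 286.8] 319
side post 0.68 [408.7, 264.4] 321
side post 0.59 [490.7, 280.0] 365
side ledger_green 0.6 [238.5, 288.5] 1582
```

View pics/top_sil.png

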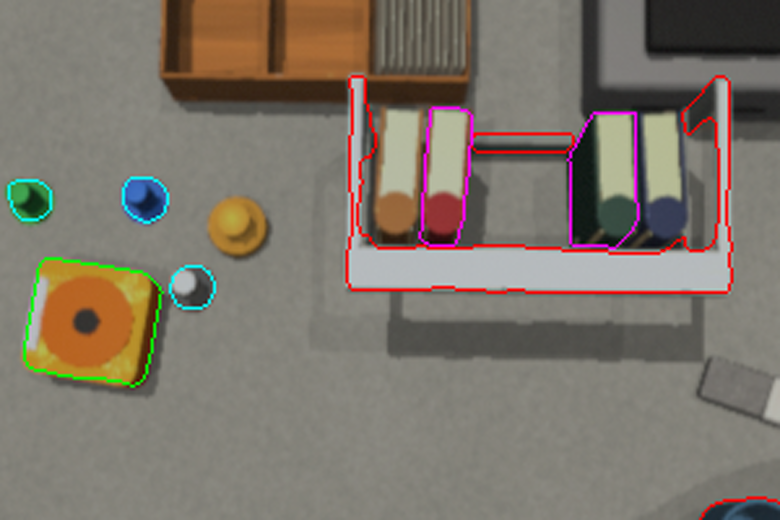

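```bash
python3 - <<'E'
from h import *
g=lambda x,y:(x/2.6+180-.3,y/2.6+90-.3)
for nm,px,z in(('frontL',g(347,289),185),('frontR',g(731,292),185),('backL',g(360,246),205),('backR',g(716,249),205),('railL',g(476,152),0),('railR',g(572,152),0),('railtopL',g(476,134),40),('railtopR',g(572,134),40)): print(nm,onz('top',px,z)[:2])
S=np.load('side_lamp.npy').astype(np.float32)
for n,p0 in(('ledger_red',[690,-65,0]),('ledger_green',[690,-200,0]),('ledger_brown',[690,-30,0]),('ledger_blue',[690,-240,0])):
    m=both(n)
    # visible only parts: fit each camera
    for c in m: r=fit(LED,{c:m[c]},p0); print(n,c,r[0],round(np.degrees(r[0][2]),1),round(r[1],2))
m=both('case'); r=fit(CASE,m,[565,253,-1.6]); print('case',r[0],np.degrees(r[0][2]))
get_image('top');get_image('side')
for c in('top','side'):
    for s in silhouettes(c,'post')[:3]: print('post',c,s['at'],fit(POST,{c:s['pixels'].astype(np.float32)},list(onz(c,s['at'],22)[:2])+[0])[0][:2])
im=get_image('side'); cv2.imwrite('pics/s2.png',cv2.resize(im[180:380,150:450],None,fx=2.6,fy=2.6,interpolation=2)); print(get_obs()['t'])
cs,_=cv2.findContours((S>0).astype(np.uint8),0,2); print(cv2.approxPolyDP(max(cs,key=len),3,True).reshape(-1,2).tolist())
E
```

```text
frontL [578.5  10.6]
frontR [ 581.  -290.1]
backL [609.1   0.3]
backR [ 611.1 -272.9]
railL [ 739.2 -101.7]
railR [ 740.5 -193.4]
railtopL [745.3 -98.8]
railtopR [ 746.5 -187.2]
ledger_red top [683.8 -67.7  -0.1] -3.4 0.18
ledger_red side [681.4 -64.8  -0.1] -4.8 0.23
ledger_green top [ 685.8 -207.3    0. ] 1.9 0.15
ledger_green side [ 657.9 -205.5    0. ] 2.1 0.28
ledger_brown top [682.7 -28.4  -0.1] -2.9 0.23
ledger_brown side [682.8 -22.5  -0.1] -6.6 0.28
ledger_blue top [ 688.9 -249.5   -0. ] -2.6 0.65
ledger_blue side [ 660.7 -245.8    0.1] 4.8 0.29
case [565.9 253.8  -1.7] -98.33491920745142
post top [253.6, 199.5] [599.4 165.1]
post top [234.1, 168.5] [683.4 209.4]
post top [190.4, 168.1] [682.9 317.2]
post side [443.9, 286.4] [694.  212.7]
post side [409.5, 263.7] [607.2 168.3]
3.75
[[359, 248], [336, 196], [184, 219], [188, 277], [194, 274], [191, 236], [199, 232], [336, 214], [352, 249], [356, 252]]
```

View pics/s2.png

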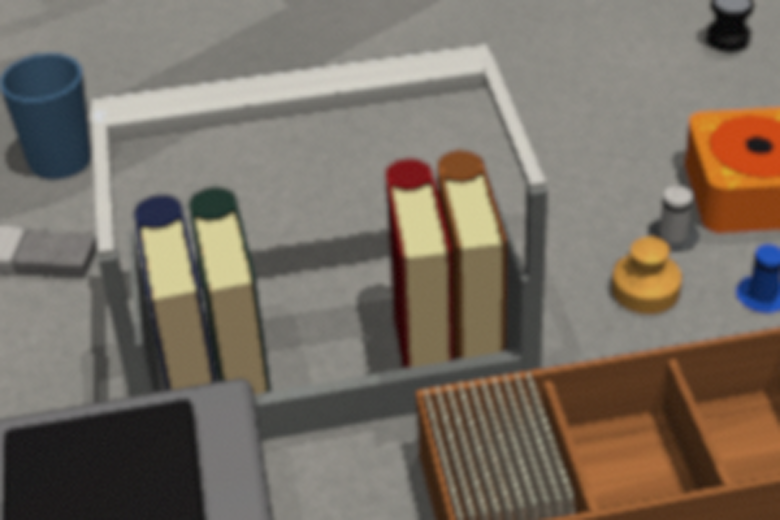

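```bash
cat > sim.py <<'E'
import numpy as np
from scipy.optimize import minimize
PO=np.array([600.,166.]); C=40.
def gap(s,p,r):
    c,n=np.cos(s[2]),np.sin(s[2]); d=p-s[:2]; l=np.array([c*d[0]+n*d[1],-n*d[0]+c*d[1]])
    q=np.abs(l)-38.5; return np.hypot(*np.maximum(q,0))+min(q.max(),0)-14-r, l
def solve(s,p,rp,mu=0.25):
    # velocity-level with friction handled by shearing the constraint normals is skipped: frictionless
    f=lambda d:(d[0]**2+d[1]**2+(C*d[2])**2)
    cons=[{'type':'ineq','fun':lambda d,p=p_,r=r:gap(s+d,p,r)[0]} for p_,r in((PO,12.),(p,rp))]
    if all(c['fun'](np.zeros(3))>=0 for c in cons): return s
    r=minimize(f,np.zeros(3),constraints=cons,method='SLSQP',options=dict(ftol=1e-8))
    return s+r.x
def run(path,s0=(566,254,np.radians(-98.3)),rp=12.):
    s=np.array(s0,float); out=[]
    for p in path: s=solve(s,np.array(p),rp); out.append(s)
    return np.array(out)
def lin(a,b,st=2.):
    a,b=map(np.array,(a,b)); n=int(np.hypot(*(b-a))/st)+1; return [a+(b-a)*i/n for i in range(1,n+1)]
if __name__=='__main__':
    for x0 in(520,525,535,545):
      for x1,y1 in((480,160),(470,110),(460,110),(500,110),(480,100)):
       for mid in(None,(x0,250),(x0,220),(x0,200)):
        path=lin((x0,330),(x1,y1)) if mid is None else lin((x0,330),mid)+lin(mid,(x1,y1))
        o=run(path); s=o[-1]; print(x0,x1,y1,mid,s[:2].round(),np.degrees(s[2]).round(),'post',gap(s,PO,12)[1].round(),'push',gap(s,np.array(path[-1]),12)[1].round())
E
time python3 sim.py
```

```text
520 480 160 None [569. 251.] -101.0 post [78. 46.] push [106. -71.]
520 480 160 (520, 250) [585. 243.] -106.0 post [70. 35.] push [108. -79.]
520 480 160 (520, 220) [590. 242.] -101.0 post [72. 25.] push [102. -92.]
520 480 160 (520, 200) [591. 241.] -101.0 post [73. 23.] push [100. -94.]
520 470 110 None [570. 251.] -101.0 post [78. 46.] push [157. -71.]
520 470 110 (520, 250) [585. 243.] -106.0 post [70. 35.] push [159. -75.]
520 470 110 (520, 220) [590. 242.] -101.0 post [72. 25.] push [153. -92.]
520 470 110 (520, 200) [591. 241.] -101.0 post [73. 23.] push [151. -95.]
520 460 110 None [569. 252.] -100.0 post [79. 46.] push [159. -82.]
520 460 110 (520, 250) [585. 243.] -106.0 post [70. 35.] push [162. -84.]
520 460 110 (520, 220) [590. 242.] -101.0 post [72. 25.] push [ 155. -101.]
520 460 110 (520, 200) [591. 241.] -101.0 post [73. 23.] push [ 153. -105.]
520 500 110 None [581. 246.] -101.0 post [75. 34.] push [150. -53.]
520 500 110 (520, 250) [587. 242.] -103.0 post [71. 30.] push [149. -54.]
520 500 110 (520, 220) [590. 242.] -101.0 post [72. 25.] push [147. -62.]
520 500 11
[... 4249 characters left out ...]
545, 200) [529.  71.] -67.0 post [-59. 103.] push [-63. -48.]
545 500 110 None [565.  82.] -46.0 post [-36.  83.] push [-64. -28.]
545 500 110 (545, 250) [614. 236.] -27.0 post [ 19. -69.] push [ -44. -165.]
545 500 110 (545, 220) [618. 233.] -20.0 post [  6. -69.] push [ -69. -156.]
545 500 110 (545, 200) [521.  48.] -83.0 post [-107.   94.] push [-64. -13.]
545 480 100 None [596. 230.] -84.0 post [65. -3.] push [ 118. -129.]
545 480 100 (545, 250) [613. 237.] -29.0 post [ 22. -68.] push [ -51. -184.]
545 480 100 (545, 220) [618. 233.] -20.0 post [  6. -69.] push [ -84. -173.]
545 480 100 (545, 200) [527.  49.] -69.0 post [-83. 110.] push [-64. -26.]
real	1m1.478s
user	1m0.081s
sys	0m0.258s
```

```bash
cat > sim.py <<'E'
import numpy as np
from math import cos,sin,hypot
PO=(600.,166.)
def contact(s,p,r):
    c,n=cos(s[2]),sin(s[2]); dx,dy=p[0]-s[0],p[1]-s[1]; lx,ly=c*dx+n*dy,-n*dx+c*dy
    qx,qy=abs(lx)-38.5,abs(ly)-38.5; sx,sy=np.sign(lx),np.sign(ly)
    if qx>0 and qy>0: h=hypot(qx,qy); nx,ny,g=sx*qx/h,sy*qy/h,h-14-r
    elif qx>qy: nx,ny,g=sx,0.,qx-14-r
    else: nx,ny,g=0.,sy,qy-14-r
    k=r+g                                   # case surface point
    rx,ry=lx-nx*k,ly-ny*k
    R=lambda x,y:(c*x-n*y,n*x+c*y)
    return g,R(nx,ny),R(rx,ry),(lx,ly)
def run(path,s0=(566,254,np.radians(-98.3)),rp=12.,mu=.3,mup=.3,C=40.,po=PO):
    s=list(s0); pp=path[0]; out=[]; A=np.array([1,1,1/C**2]); hit=0
    for p in path[1:]:
        cs=[]
        for q,r,v,m in((po,12.,(0,0),mu),(p,rp,(p[0]-pp[0],p[1]-pp[1]),mup)):
            g,n,a,l=contact(s,q,r)
            if g<3:
                # outward normal n of case; gap rate = n.(v - vc)
                Jn=np.array([-n[0],-n[1],-(a[0]*n[1]-a[1]*n[0])]); t=(-n[1],n[0])
                Jt=np.array([-t[0],-t[1],-(a[0]*t[1]-a[1]*t[0])])
                vn=0.  # gap already evaluated at the new pusher position
                cs.append([Jn,Jt,g,t[0]*v[0]+t[1]*v[1],m,0.,0.])
        T=np.zeros(3)
        for _ in range(60):
            for c in cs:
                Jn,Jt,g,vt,m,fn,ft=c
                d=-(g+Jn@T)/(Jn@(A*Jn)); f=max(0,fn+d); T=T+A*Jn*(f-fn); c[5]=f
                d=-(vt+Jt@T)/(Jt@(A*Jt)); f2=np.clip(ft+d,-m*f,m*f); T=T+A*Jt*(f2-ft); c[6]=f2
        s=[s[i]+T[i] for i in range(3)]; pp=p; out.append((s[0],s[1],s[2]))
        if len(cs)==2 and cs[0][5]>0 : hit+=1
    return np.array(out),hit
def poly(W,st=2.):
    P=[]
    for a,b in zip(W[:-1],W[1:]):
        a,b=np.array(a,float),np.array(b,float); n=max(1,int(np.hypot(*(b-a))/st)); P+=[a+(b-a)*i/n for i in range(n)]
    return P+[np.array(W[-1],float)]
E
cat > opt.py <<'E'
from sim import *
rng=np.random.default_rng(0)
def cost(W,full=False):
    P=poly(W,3.); r=[]
    for mu,mup,C,dp in((.3,.3,40,0),(.15,.2,42,3),(.45,.4,38,-3)):
        o,h=run(P,mu=mu,mup=mup,C=C,po=(600,166+dp)); r.append((*o[-1][:2],np.degrees(o[-1][2]),h))
    r=np.array(r); c=np.abs(r[:,2]).mean()+np.abs(r[:,2]).max()+.2*np.maximum(r[:,0]-545,0).max()
    return (c,r) if full else c
best=[]
import time; t0=time.time()
def rnd():
    x=rng.uniform(522,560); return np.array([[x,328],[x+rng.uniform(-25,25),rng.uniform(220,290)],[rng.uniform(470,560),rng.uniform(130,230)],[rng.uniform(460,560),rng.uniform(60,160)]])
pop=[]
while time.time()-t0<150: W=rnd(); pop.append((cost(W),W))
pop.sort(key=lambda a:a[0]); pop=pop[:6]; print([round(a[0]) for a in pop],flush=True)
while time.time()-t0<420:
    i=rng.integers(6); W=pop[i][1]+rng.normal(0,8,(4,2)); W[0,1]=328; c=cost(W)
    if c<pop[i][0]: pop[i]=(c,W)
pop.sort(key=lambda a:a[0])
for c,W in pop[:3]: print(round(c,1),W.round().tolist()); print(cost(W,True)[1].round(1))
E
python3 opt.py
```

```text
[15, 25, 25, 25, 27, 30]
8.1 [[556.0, 328.0], [538.0, 310.0], [458.0, 169.0], [479.0, 134.0]]
[[543.2 223.    0.6  22. ]
 [538.4 203.8  -5.3  33. ]
 [539.9 214.7  -2.6  21. ]]
12.4 [[537.0, 328.0], [502.0, 269.0], [535.0, 198.0], [508.0, 125.0]]
[[ 5.984e+02  2.412e+02  1.000e+00  8.000e+00]
 [ 5.982e+02  2.442e+02  1.000e-01  9.000e+00]
 [ 5.997e+02  2.319e+02 -4.000e-01  8.000e+00]]
13.8 [[532.0, 328.0], [515.0, 256.0], [547.0, 175.0], [484.0, 95.0]]
[[ 6.015e+02  2.439e+02 -1.200e+00  1.200e+01]
 [ 5.969e+02  2.545e+02  1.000e-01  1.300e+01]
 [ 6.027e+02  2.384e+02  1.400e+00  1.000e+01]]
```

```bash
cat >> h.py <<'E'
def pose():
    o=get_obs(); M=rot(o['orientation']); y=np.degrees(np.arctan2(M[1,0],M[0,0]))
    print('t %.2f'%o['t'],'pos',np.array(o['ee_pos']),'yaw %.2f'%y,'tooly',np.round(M[:,1],3),'F',np.array(o['ft_force']),'w %.1f'%o['width'],'q',np.round(o['qpos'],2)); return o,M
def rows(*world,n=1):
    "world shifts -> tool shifts in the present attitude"
    o,M=pose()
    for w in world: print(w,'->',np.round(M.T@np.array(w,float),1))
E
python3 -c "
from h import *
rows((346,948,0))"
```

```text
t 3.75 pos [ 210.7 -588.4  239.7] yaw -70.30 tooly [-0.  0. -1.] F [-0.2  0.8  0.8] w 87.6 q [-1.2  0.4  1.6 -0.   1.1 -0. ]
(346, 948, 0) -> [-775.9    0.   645.3]
```

>>> arm_command(targets=[[0,0,0,-0.123],[0,0,0,-0.123],[0,0,0,-0.123],[0,0,0,-0.123],[0,0,0,-0.123],[0,0,0,-0.123],[0,0,0,-0.123],[0,0,0,-0.123],[0,0,0,-0.123],[0,0,0,-0.123]], gripper=0)

```text
t: 4.58
ee_pos: [210.7, -588.4, 239.7]
orientation: [-1.571, -0.007, 0.007]
ft_force: [-0.1, -0.9, 0.7]
width: 24.3
```

```bash
python3 -c "
from h import *
rows((346,952,0))"
```

```text
t 4.58 pos [ 210.7 -588.4  239.7] yaw 0.52 tooly [ 0.  0. -1.] F [-0.1 -0.9  0.7] w 24.3 q [-1.2  0.4  1.6  0.   1.1 -1.3]
(346, 952, 0) -> [354.7   0.  948.8]
```

>>> arm_command(targets=[[13.4,0,35.8,0],[13.4,0,35.8,0],[13.4,0,35.8,0],[13.4,0,35.8,0],[13.4,0,35.8,0],[13.4,0,35.8,0],[13.4,0,35.8,0],[13.4,0,35.8,0],[13.4,0,35.8,0],[13.4,0,35.8,0],[13.4,0,35.8,0],[13.4,0,35.8,0],[13.4,0,35.8,0],[13.4,0,35.8,0],[13.4,0,35.8,0],[13.4,0,35.8,0],[13.4,0,35.8,0],[13.4,0,35.8,0],[13.4,0,35.8,0],[13.4,0,35.8,0]])

```text
t: 6.25
ee_pos: [476.9, 130.5, 239.9]
orientation: [-1.571, -0.003, 0.002]
ft_force: [0.7, -1.3, -0.0]
width: 0.4
```

>>> arm_command(targets=[[13.4,0,35.8,0],[13.4,0,35.8,0],[13.4,0,35.8,0],[13.4,0,35.8,0],[13.4,0,35.8,0],[13.4,0,35.8,0],[0,0,0,0]])

```text
t: 6.83
ee_pos: [558.1, 349.4, 239.7]
orientation: [-1.568, -0.007, 0.003]
ft_force: [-0.6, 0.2, -0.7]
width: 0.5
```

```bash
python3 -c "
from h import *
o,M=pose(); p=np.array(o['ee_pos']); rows(np.array([550,345,22])-p)"
```

```text
t 6.83 pos [558.1 349.4 239.7] yaw 0.35 tooly [ 0.  0. -1.] F [-0.6  0.2 -0.7] w 0.5 q [0.5 0.5 1.6 0.  1.1 0.5]
t 6.83 pos [558.1 349.4 239.7] yaw 0.35 tooly [ 0.  0. -1.] F [-0.6  0.2 -0.7] w 0.5 q [0.5 0.5 1.6 0.  1.1 0.5]
[  -8.1   -4.4 -217.7] -> [ -8.7 217.6  -4.9]
```

>>> arm_command(targets=[[-4,40,-2,0],[-4,40,-3,0],[0,40,0,0],[0,40,0,0],[0,30,0,0],[0,20,0,0],[0,8,0,0],[0,0,0,0]])

```text
t: 7.5
ee_pos: [547.2, 337.6, 19.7]
orientation: [-1.573, 0.0, 0.005]
ft_force: [-0.5, 0.9, -0.3]
width: 0.7
```

>>> arm_command(targets=[[-2,0,-5.8,0],[-2,0,-5.8,0],[-2,0,-5.8,0],[-2,0,-5.8,0],[-2,0,-5.8,0],[-2,0,-5.8,0],[-3,0,-5.2,0],[-3,0,-5.2,0],[-3,0,-5.2,0],[-3,0,-5.2,0],[-3,0,-5.2,0],[-3,0,-5.2,0],[-3,0,-5.2,0],[-3,0,-5.2,0],[-3,0,-5.2,0],[-3,0,-5.2,0]])

```text
t: 8.83
ee_pos: [498.2, 255.4, 21.6]
orientation: [-1.568, 0.009, 0.011]
ft_force: [-39.6, 41.7, 22.4]
width: 0.4
```

```bash
cat > look.py <<'E'
from h import *
import sys
pose(); ms=both('case'); p0=eval(sys.argv[1])
for k in [ms]+[{c:ms[c]} for c in ms]:
    r=fit(CASE,k,p0); print(list(k),r[0][:2],'yaw %.1f'%np.degrees(r[0][2]),round(r[1],3))
E
python3 look.py "[560,245,-1.3]"
```

```text
t 8.83 pos [498.2 255.4  21.6] yaw 0.07 tooly [-0.  0. -1.] F [-39.6  41.7  22.4] w 0.4 q [0.5 0.7 1.9 0.  0.6 0.4]
['top', 'side'] [552.3 210.4] yaw -56.9 0.362
['top'] [552.5 208.7] yaw -56.6 0.221
['side'] [551.  213.1] yaw -58.6 0.107
```

```bash
python3 - <<'E'
from h import *
a=get_image('top')[130:280,130:330]; b=get_image('side')[180:330,350:550]
cv2.imwrite('pics/v3.png',np.vstack([cv2.resize(i,(800,600),interpolation=2)[:300*2] for i in (a,b)])[::2,::2])
pose()
E
```

```text
t 9.13 pos [497.4 254.5  21.6] yaw 0.11 tooly [-0.  0. -1.] F [-38.5  35.3  23.2] w -0.0 q [0.5 0.7 1.9 0.  0.6 0.4]
```

View pics/v3.png

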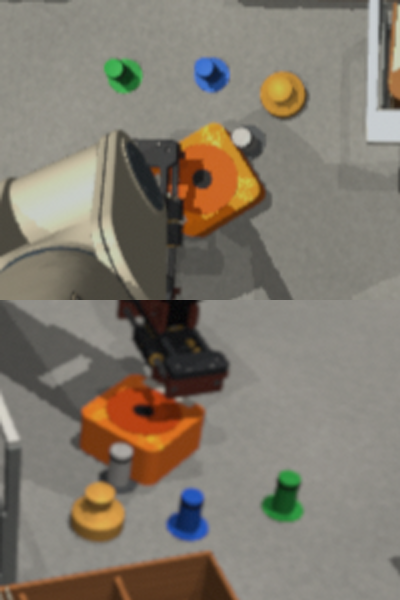

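```bash
cat > opt2.py <<'E'
from sim import *
import time
rng=np.random.default_rng(1)
S=(552.4,209.5,np.radians(-57)); u=np.array([cos(S[2]),sin(S[2])]); v=np.array([-u[1],u[0]])
P0=np.array(S[:2])-72*u
def cost(W,full=False):
    P=poly([P0+W[0]*v]+list(W[1:].reshape(-1,2)),3.); r=[]
    for mu,mup,C,dp in((.35,.35,40,0),(.2,.25,42,2),(.45,.5,38,-2)):
        o,h=run(P,s0=S,mu=mu,mup=mup,C=C,po=(600.5,165+dp)); r.append((*o[-1][:2],np.degrees(o[-1][2]),h,np.ptp(o[:,2])))
    r=np.array(r); c=np.abs(r[:,2]).mean()+np.abs(r[:,2]).max()+.2*np.maximum(r[:,0]-532,0).max()
    return (c,r) if full else c
t0=time.time(); pop=[]
while time.time()-t0<60:
    W=np.r_[rng.uniform(-42,-25),rng.uniform(450,540),rng.uniform(130,230),rng.uniform(440,540),rng.uniform(80,200)]; pop.append((cost(W),W))
pop.sort(key=lambda a:a[0]); pop=pop[:5]
while time.time()-t0<170:
    i=rng.integers(5); W=pop[i][1]+rng.normal(0,6,5); W[0]=np.clip(W[0],-42,-20); c=cost(W)
    if c<pop[i][0]: pop[i]=(c,W)
pop.sort(key=lambda a:a[0])
for c,W in pop[:4]: print(round(c,1),(P0+W[0]*v).round(),W.round()); print(cost(W,True)[1].round(1))
E
python3 opt2.py
```

```text
4.1 [478. 247.] [-42. 488. 161. 447. 161.]
[[ 5.492e+02  2.264e+02  4.000e-01  1.700e+01  1.000e+00]
 [ 5.491e+02  2.286e+02 -0.000e+00  1.600e+01  1.000e+00]
 [ 5.494e+02  2.251e+02  3.000e-01  1.500e+01  1.000e+00]]
4.6 [478. 247.] [-42. 492. 153. 539. 136.]
[[ 5.510e+02  2.275e+02  4.000e-01  1.600e+01  1.000e+00]
 [ 5.507e+02  2.313e+02  1.000e-01  1.400e+01  1.000e+00]
 [ 5.517e+02  2.262e+02 -3.000e-01  1.500e+01  1.000e+00]]
6.5 [478. 247.] [-42. 498. 174. 496. 133.]
[[ 5.589e+02  2.310e+02 -6.000e-01  1.400e+01  1.000e+00]
 [ 5.580e+02  2.338e+02 -4.000e-01  1.400e+01  1.000e+00]
 [ 5.591e+02  2.298e+02 -4.000e-01  1.300e+01  1.000e+00]]
9.4 [483. 250.] [-36. 497. 214. 465. 140.]
[[559.1 230.   -1.1  13.    1. ]
 [560.  231.3   0.6  13.    1. ]
 [560.7 234.5  -2.3  12.    1. ]]
```

>>> arm_command(targets=[[-3,0,5,0],[-4,0,7,0],[-6,0,0,0],[-7,0,-4,0],[0,0,-3,0],[0,0,0,0]])

```text
t: 9.63
ee_pos: [485.9, 255.0, 21.4]
orientation: [-1.572, -0.001, 0.003]
ft_force: [0.4, -0.5, 0.5]
width: 0.3
```

```bash
python3 look.py "[552,210,-1.0]"
```

```text
t 9.63 pos [485.9 255.   21.4] yaw 0.13 tooly [-0. -0. -1.] F [ 0.4 -0.5  0.5] w 0.3 q [ 0.5  0.7  1.9 -0.   0.6  0.5]
['top', 'side'] [552.9 211.7] yaw -56.7 0.403
['top'] [553.4 209.4] yaw -56.9 0.28
['side'] [551.4 213.2] yaw -57.4 0.092
```

>>> arm_command(targets=[[-7,0,-2,0],[0,0,-3,0],[0.5,0,-5,0],[0.5,0,-5,0],[0.5,0,-5,0],[0.5,0,-5,0],[0.5,0,-5,0],[0.5,0,-5,0],[0.5,0,-5,0]])

```text
t: 10.58
ee_pos: [469.8, 216.4, 21.0]
orientation: [-1.574, 0.019, 0.02]
ft_force: [-52.7, 30.4, 34.7]
width: -0.1
```

```bash
python3 look.py "[552,215,-0.7]"
```

```text
t 10.58 pos [469.8 216.4  21. ] yaw 0.02 tooly [-0. -0. -1.] F [-52.7  30.4  34.7] w -0.1 q [0.4 0.6 1.9 0.  0.6 0.4]
['top', 'side'] [545.3 199. ] yaw -42.1 0.889
['top'] [548.7 190.8] yaw -30.1 0.737
['side'] [544.7 200.4] yaw -42.0 0.152
```

```bash
python3 - <<'E'
from h import *
b=get_image('side')[190:300,370:520]
cv2.imwrite('pics/v4.png',cv2.resize(b,(750,550),interpolation=2))
o,_=pose(); print(o['moment'])
E
```

```text
t 10.83 pos [469.4 215.5  20.7] yaw 0.06 tooly [-0. -0. -1.] F [-46.9  22.3  31.7] w 0.2 q [0.4 0.6 1.9 0.  0.6 0.4]
[ 2.8  6.3 -0.3]
```

View pics/v4.png

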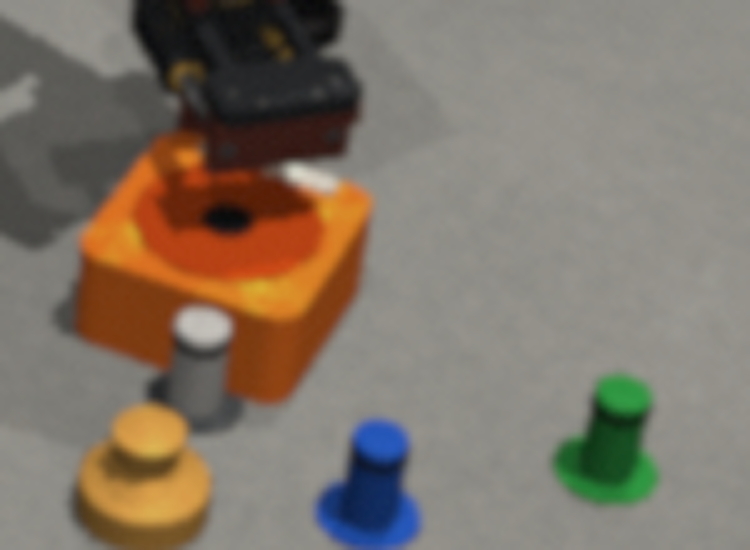

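>>> arm_command(targets=[[-4,0,0,0],[-4,0,-1,0],[-1.7,0,-5,0],[-1.7,0,-5,0],[-1.7,0,-5,0],[-1,0,-5.5,0],[-1,0,-5.5,0],[-1,0,-5.5,0],[0,0,0,0]])

```text
t: 11.58
ee_pos: [464.1, 182.1, 21.0]
orientation: [-1.573, 0.003, 0.006]
ft_force: [-7.4, 0.8, -0.3]
width: 0.3
```

```bash
python3 look.py "[541,180,-0.5]"
```

```text
t 11.58 pos [464.1 182.1  21. ] yaw 0.13 tooly [-0. -0. -1.] F [-7.4  0.8 -0.3] w 0.3 q [0.3 0.6 2.  0.  0.5 0.3]
['side'] [539.  184.3] yaw -25.2 0.145
['side'] [539.  184.3] yaw -25.2 0.145
```

>>> arm_command(targets=[[-0.3,0,-5,0],[-0.3,0,-5,0],[-0.3,0,-5,0],[0.3,0,-5.3,0],[0.3,0,-5.3,0],[0.3,0,-5.3,0],[1,0,-5.6,0],[1,0,-5.6,0],[1,0,-5.6,0],[1.3,0,-5.4,0],[1.3,0,-5.4,0],[0,0,0,0]])

```text
t: 12.78
ee_pos: [473.4, 124.5, 21.7]
orientation: [-1.571, -0.002, 0.001]
ft_force: [-0.1, 0.3, -0.7]
width: 0.0
```

```bash
python3 look.py "[537,155,-0.05]"
```

```text
t 12.78 pos [473.4 124.5  21.7] yaw 0.13 tooly [ 0. -0. -1.] F [-0.1  0.3 -0.7] w 0.0 q [ 0.2  0.6  2.  -0.   0.5  0.2]
['top', 'side'] [540.4 164.7] yaw -1.4 2.825
['top'] [561.9 165.8] yaw -16.4 2.559
['side'] [539.9 165.1] yaw -0.6 0.215
```

>>> arm_command(targets=[[-12,0,0,0],[0,-30,0,0],[0,-40,0,0],[0,-30,0,0]])

```text
t: 13.32
ee_pos: [460.6, 125.6, 123.1]
orientation: [-1.571, -0.002, 0.003]
ft_force: [0.9, -0.8, 0.4]
width: 0.4
```

>>> arm_command(targets=[[18,0,30,0],[18,0,30,0],[18,0,30,0],[18,0,30,0],[0,0,10,0],[0,35,0,0],[0,35,0,0],[0,25,0,0],[0,5,0,0],[0,0,0,0]], gripper=45)

```text
t: 14.15
ee_pos: [530.7, 254.9, 20.0]
orientation: [-1.573, 0.001, 0.006]
ft_force: [-0.4, 0.0, -0.5]
width: 39.5
```

```bash
python3 look.py "[540,165,-0.01]"
```

```text
t 14.15 pos [530.7 254.9  20. ] yaw 0.19 tooly [-0. -0. -1.] F [-0.4  0.  -0.5] w 39.5 q [ 0.4  0.7  1.8 -0.   0.7  0.4]
['top', 'side'] [538.5 163.3] yaw -2.1 0.156
['top'] [539.1 161.4] yaw -1.7 0.024
['side'] [537.  164.9] yaw -1.9 0.097
```

>>> arm_command(targets=[[0,0,-8,-0.005],[0,0,-8,0],[0,0,-6,0],[0,0,-4,0],[0,0,-4,0],[-0.5,0,-4,0],[-1,0,-5,0],[-1.5,0,-5,0],[-1.8,0,-6,0],[-1.8,0,-6,0],[-1.8,0,-6,0],[-1.8,0,-6,0],[-1.8,0,-6,0],[-1.8,0,-6,0],[-1.8,0,-6,0],[-1.8,0,-6,0],[-1.8,0,-6,0],[-1.8,0,-6,0],[-1.8,0,-6,0],[-1.8,0,-6,0]])

```text
t: 16.02
ee_pos: [508.6, 138.8, 21.7]
orientation: [-1.571, -0.006, 0.006]
ft_force: [0.5, 3.4, 1.6]
width: 39.4
```

```bash
python3 look.py "[515,70,-0.01]"
```

```text
t 16.02 pos [508.6 138.8  21.7] yaw 0.46 tooly [-0. -0. -1.] F [0.5 3.4 1.6] w 39.4 q [ 0.2  0.6  1.9 -0.   0.6  0.2]
['top', 'side'] [515.6  74.3] yaw 0.7 0.609
['top'] [516.3  66.9] yaw 0.1 0.236
['side'] [513.8  76. ] yaw -0.0 0.331
```

>>> arm_command(targets=[[-2,0,-6,0],[-2,0,-6,0],[-2,0,-6,0],[-2,0,-6,0],[-2,0,-6,0],[-2,0,-6,0],[-2,0,-6,0],[-2,0,-6,0],[-2,0,-6,0],[-2,0,-6,0],[-2,0,-6,0],[-2,0,-6,0],[-2,0,-6,0],[-2,0,-6,0],[-1,0,-6,0],[0,0,-6,0],[0,0,-6,0],[0,0,-6,0],[0,0,-6,0],[0,0,-6,0]])

```text
t: 17.88
ee_pos: [480.9, 18.6, 21.7]
orientation: [-1.571, -0.006, 0.006]
ft_force: [0.0, 1.2, 0.2]
width: 39.6
```

>>> arm_command(targets=[[0,0,-6,0],[0,0,-6,0],[0,0,-6,0],[0,0,-6,0],[0,0,-6,0],[0,0,-6,0],[0,0,-6,0],[0,0,-6,0],[0,0,-6,0],[0,0,-6,0],[0,0,-6,0],[0,0,-6,0],[0,0,-6,0],[0,0,-5,0],[0,0,-3,0],[0,0,0,0]])

```text
t: 19.22
ee_pos: [481.6, -67.6, 21.7]
orientation: [-1.571, -0.006, 0.006]
ft_force: [-0.4, 0.2, 0.4]
width: 39.6
```

```bash
python3 look.py "[487,-130,-0.01]"
```

```text
t 19.22 pos [481.6 -67.6  21.7] yaw 0.42 tooly [ 0. -0. -1.] F [-0.4  0.2  0.4] w 39.6 q [-0.2  0.6  2.  -0.   0.5 -0.2]
['top'] [ 502.8 -134.4] yaw -2.3 21.479
['top'] [ 502.8 -134.4] yaw -2.3 21.479
```

>>> arm_command(targets=[[0,0,-4,0],[0,0,-4,0],[0,0,0,0],[0,0,20,0],[0,-40,20,0],[0,-40,20,0],[0,-40,10,0],[0,-40,0,0],[-20,-40,0,0],[-30,-40,0,0],[-30,-40,0,0],[-30,0,0,0],[0,0,0,0]])

```text
t: 20.5
ee_pos: [378.6, -8.4, 281.3]
orientation: [-1.571, -0.007, 0.005]
ft_force: [-0.5, -1.2, -0.3]
width: 39.4
```

```bash
python3 look.py "[487,-138,-0.01]"
```

```text
t 20.50 pos [378.6  -8.4 281.3] yaw 0.46 tooly [ 0. -0. -1.] F [-0.5 -1.2 -0.3] w 39.4 q [-0.1 -0.   2.1 -0.   1.1 -0.1]
['top', 'side'] [ 488.9 -139.1] yaw 0.3 0.093
['top'] [ 489.4 -139.3] yaw 0.9 0.016
['side'] [ 487.3 -137.8] yaw 0.0 0.053
```

>>> arm_command(targets=[[30,-10,2,0],[40,-10,2,0],[40,0,2,0],[40,0,2,0],[40,0,2,0],[40,0,2,0],[40,0,0,0],[40,0,0,0],[40,0,0,0],[40,0,0,0],[40,0,0,0],[40,0,0,0],[40,0,0,0],[40,0,0,0],[40,0,0,0],[0,0,0,0]])

```text
t: 22.03
ee_pos: [970.2, 8.2, 288.7]
orientation: [-1.571, -0.003, 0.01]
ft_force: [0.3, -0.2, -3.2]
width: 39.9
```

```bash
sed -i "s/np.round(o\['qpos'\],2)/np.round(o['qpos'],3).tolist()/" h.py; python3 -c "
from h import *
pose()"
```

```text
t 22.03 pos [970.2   8.2 288.7] yaw 0.45 tooly [-0. -0. -1.] F [ 0.3 -0.2 -3.2] w 39.9 q [-0.004, 1.024, 0.437, -0.0, 1.685, -0.012]
```

>>> arm_command(targets=[[20,0,0,0],[20,0,0,0],[20,0,0,0],[20,0,0,0],[20,0,0,0],[0,0,0,0]])

```text
t: 22.53
ee_pos: [1021.8, 8.7, 288.6]
orientation: [-1.57, -0.035, -0.022]
ft_force: [-0.8, 0.8, -0.3]
width: 39.6
```

```bash
python3 -c "
from h import *
pose()"
```

```text
t 22.53 pos [1021.8    8.7  288.6] yaw 0.46 tooly [ 0.  0. -1.] F [-0.8  0.8 -0.3] w 39.6 q [-0.003, 1.197, 0.088, 0.0, 1.821, -0.011]
```

>>> arm_command(targets=[[40,0,0,0],[40,0,0,0],[40,0,0,0],[40,0,0,0]])

```text
t: 22.87
ee_pos: [1057.6, 8.9, 274.1]
orientation: [-1.567, -0.119, -0.107]
ft_force: [0.0, -0.1, -0.3]
width: 39.5
```

```bash
sed -i "s/np.round(M\[:,1\],3)/np.round(M[:,1],3).tolist()/" h.py; python3 -c "
from h import *
pose()"
```

```text
t 22.87 pos [1057.6    8.9  274.1] yaw 0.46 tooly [0.143, 0.001, -0.99] F [ 0.  -0.1 -0.3] w 39.5 q [-0.003, 1.214, 0.086, 0.002, 1.698, -0.011]
```

>>> arm_command(targets=[[40,-5,0,0],[40,-5,0,0],[40,-5,0,0],[40,-5,0,0],[40,-5,0,0]])

```text
t: 23.28
ee_pos: [1091.2, 9.1, 294.7]
orientation: [-1.559, -0.22, -0.208]
ft_force: [-0.8, -0.4, -0.4]
width: 39.5
```

>>> arm_command(targets=[[0,0,0,0],[-30,0,0,0],[-30,0,0,0],[-30,0,0,0]])

```text
t: 23.62
ee_pos: [1024.0, 8.6, 272.9]
orientation: [-1.559, -0.217, -0.205]
ft_force: [0.8, 0.4, 0.8]
width: 39.6
```

```bash
python3 -c "
from h import *
pose()"
```

```text
t 23.62 pos [1024.     8.6  272.9] yaw 0.46 tooly [0.266, 0.002, -0.964] F [0.8 0.4 0.8] w 39.6 q [-0.004, 0.961, 0.615, 0.004, 1.297, -0.013]
```

>>> arm_command(targets=[[30,4,0,0],[40,6,0,0],[40,6,0,0],[40,6,0,0],[40,6,0,0],[40,6,0,0],[40,6,0,0],[40,6,0,0],[40,6,0,0],[40,6,0,0],[40,6,0,0],[40,6,0,0],[40,6,0,0]])

```text
t: 24.7
ee_pos: [1169.3, 9.6, 308.0]
orientation: [-1.526, -0.435, -0.422]
ft_force: [-0.4, 0.0, -0.8]
width: 39.4
```

```bash
python3 -c "
from h import *
pose()"
```

```text
t 24.70 pos [1169.3    9.6  308. ] yaw 0.45 tooly [0.52, 0.004, -0.854] F [-0.4  0.  -0.8] w 39.4 q [-0.004, 1.22, 0.087, 0.006, 1.288, -0.012]
```

>>> arm_command(targets=[[40,8,0,0],[40,8,0,0],[40,8,0,0],[40,8,0,0],[40,8,0,0]])

```text
t: 25.12
ee_pos: [1195.1, 9.8, 346.8]
orientation: [-1.503, -0.533, -0.521]
ft_force: [0.4, 0.5, -0.8]
width: 39.7
```

>>> arm_command(targets=[[-40,0,0,0],[-40,0,0,0],[-40,-10,0,0],[-40,-10,0,0],[-40,-10,0,0],[0,0,0,0]])

```text
t: 25.62
ee_pos: [1046.8, 8.7, 254.4]
orientation: [-1.508, -0.51, -0.498]
ft_force: [-2.1, -0.5, -5.1]
width: 39.6
```

```bash
python3 -c "
from h import *
pose()"
```

```text
t 25.62 pos [1046.8    8.7  254.4] yaw 0.46 tooly [0.6, 0.005, -0.8] F [-2.1 -0.5 -5.1] w 39.6 q [-0.005, 0.846, 0.98, 0.014, 0.672, -0.022]
```

```bash
cat > kin.py <<'E'
import numpy as np
from scipy.optimize import fsolve
D=np.array([[.423,1.63,1.089,625,239.7],[1.024,.437,1.685,970.2,288.7],[1.197,.088,1.821,1021.8,288.6],[1.214,.086,1.698,1057.6,274.1],[.961,.615,1.297,1024,272.9],[1.22,.087,1.288,1169.3,308],[.846,.98,.672,1046.8,254.4]])
A=[];b=[]
for a,c,d,r,z in D:
    s=a+c; w=s+d
    A+= [[1,0,np.sin(a),np.sin(s),np.cos(s),np.sin(w)],[0,1,np.cos(a),np.cos(s),-np.sin(s),np.cos(w)]]; b+=[r,z]
P,res,_,_=np.linalg.lstsq(np.array(A),np.array(b),rcond=None)
def fk(q):
    a,c,d=q; s=a+c; w=s+d
    return np.array([np.array([1,0,np.sin(a),np.sin(s),np.cos(s),np.sin(w)])@P,np.array([0,1,np.cos(a),np.cos(s),-np.sin(s),np.cos(w)])@P,w])
if __name__=='__main__':
    print(P.round(1),(np.array(A)@P-b).round(1))
    for tilt in(30,37):
      for r in(400,430,460,500,550,600,640):
       for z in (24,150):
        q,_,ok,_=fsolve(lambda q:fk(q)-[r,z,np.pi-np.radians(tilt)],[.5,1.8,.3],full_output=1); print(tilt,r,z,q.round(2),ok)
E
python3 kin.py
```

```text
[  1.1 313.5 562.2 484.6  77.9 292.7] [-0.   0.   0.1  0.1  0.  -0.5 -0.   0.6 -0.2 -0.1  0.1 -0.2  0.1 -0. ]
30 400 24 [ 0.65  2.51 -0.55] 1
30 400 150 [ 0.17  2.49 -0.03] 1
30 430 24 [ 0.64  2.45 -0.47] 1
30 430 150 [ 0.2   2.43 -0.01] 1
30 460 24 [ 0.63  2.39 -0.4 ] 1
30 460 150 [0.24 2.37 0.01] 1
30 500 24 [ 0.63  2.31 -0.32] 1
30 500 150 [0.28 2.29 0.05] 1
30 550 24 [ 0.64  2.21 -0.23] 1
30 550 150 [0.34 2.19 0.09] 1
30 600 24 [ 0.66  2.1  -0.15] 1
30 600 150 [0.39 2.08 0.14] 1
30 640 24 [ 0.69  2.01 -0.08] 1
30 640 150 [0.44 2.   0.18] 1
37 400 24 [ 0.76  2.56 -0.83] 1
37 400 150 [ 0.21  2.56 -0.27] 1
37 430 24 [ 0.73  2.5  -0.74] 1
37 430 150 [ 0.24  2.5  -0.24] 1
37 460 24 [ 0.7   2.44 -0.65] 1
37 460 150 [ 0.27  2.44 -0.21] 1
37 500 24 [ 0.69  2.36 -0.56] 1
37 500 150 [ 0.3   2.36 -0.17] 1
37 550 24 [ 0.69  2.26 -0.45] 1
37 550 150 [ 0.35  2.26 -0.11] 1
37 600 24 [ 0.7   2.16 -0.36] 1
37 600 150 [ 0.4   2.15 -0.06] 1
37 640 24 [ 0.71  2.07 -0.29] 1
37 640 150 [ 0.44  2.07 -0.02] 1
```

>>> arm_command(targets=[[-30,-36,0,0],[0,-20,0,0.121],[0,0,0,0.121],[0,0,0,0.121],[0,0,0,0.121],[0,0,0,0.121],[0,0,0,0.121],[0,0,0,0.121],[0,0,0,0.121],[0,0,0,0.121],[0,0,0,0.121],[0,0,0,0.121],[0,0,0,0.121],[0,0,0,0.119],[0,0,0,0]])

```text
t: 26.87
ee_pos: [1007.9, 8.1, 295.7]
orientation: [-0.7, 0.701, -1.449]
ft_force: [0.5, -0.2, -0.5]
width: 39.4
```

```bash
python3 -c "
from h import *
o,M=pose(); print(M.round(3).tolist()); p=o['ee_pos']; rows(np.array([800,-300,340])-p)"
```

```text
t 26.87 pos [1007.9    8.1  295.7] yaw -89.73 tooly [0.623, 0.005, -0.782] F [ 0.5 -0.2 -0.5] w 39.4 q [-0.006, 0.738, 1.103, 0.016, 0.627, 1.551]
[[0.005, 0.623, 0.782], [-1.0, 0.005, 0.002], [-0.003, -0.782, 0.623]]
t 26.87 pos [1007.9    8.1  295.7] yaw -89.73 tooly [0.623, 0.005, -0.782] F [ 0.5 -0.2 -0.5] w 39.4 q [-0.006, 0.738, 1.103, 0.016, 0.627, 1.551]
[-207.9 -308.1   44.3] -> [ 307.  -165.8 -135.5]
```

>>> arm_command(targets=[[30.7,-16.6,-13.6,0],[30.7,-16.6,-13.6,0],[30.7,-16.6,-13.6,0],[30.7,-16.6,-13.6,0],[30.7,-16.6,-13.6,0],[30.7,-16.6,-13.6,0],[30.7,-16.6,-13.6,0],[30.7,-16.6,-13.6,0],[30.7,-16.6,-13.6,0],[30.7,-16.6,-13.6,0],[0,-22.5,-28,0],[0,-22.5,-28,0],[0,-22.5,-28,0],[0,-22.5,-28,0],[0,-22.5,-28,0],[0,0,0,0]])

```text
t: 28.2
ee_pos: [615.8, -301.8, 341.0]
orientation: [-0.707, 0.697, -1.446]
ft_force: [0.9, -1.1, 0.1]
width: 39.5
```

```bash
python3 -c "
from h import *
o,M=pose(); p=o['ee_pos']; rows(np.array([450,-250,300])-p)"
```

```text
t 28.20 pos [ 615.8 -301.8  341. ] yaw -89.44 tooly [0.621, 0.004, -0.784] F [ 0.9 -1.1  0.1] w 39.5 q [-0.632, 0.238, 1.805, 0.665, 0.644, 0.479]
t 28.20 pos [ 615.8 -301.8  341. ] yaw -89.44 tooly [0.621, 0.004, -0.784] F [ 0.9 -1.1  0.1] w 39.5 q [-0.632, 0.238, 1.805, 0.665, 0.644, 0.479]
[-165.8   51.8  -41. ] -> [ -53.5  -70.5 -154.9]
```

>>> arm_command(targets=[[-10.7,-14,-31,0],[-10.7,-14,-31,0],[-10.7,-14,-31,0],[-10.7,-14,-31,0],[-10.7,-14,-31,0],[0,0,0,0]])

```text
t: 28.7
ee_pos: [450.5, -246.9, 297.2]
orientation: [-0.707, 0.7, -1.443]
ft_force: [-0.3, -0.6, -0.6]
width: 39.6
```

```bash
python3 -c "
from h import *
o,M=pose(); p=o['ee_pos']; rows(np.array([400,-180,200])-p)"
```

```text
t 28.70 pos [ 450.5 -246.9  297.2] yaw -89.37 tooly [0.619, 0.007, -0.785] F [-0.3 -0.6 -0.6] w 39.6 q [-0.779, 0.036, 2.164, 0.861, 0.619, 0.143]
t 28.70 pos [ 450.5 -246.9  297.2] yaw -89.37 tooly [0.619, 0.007, -0.785] F [-0.3 -0.6 -0.6] w 39.6 q [-0.779, 0.036, 2.164, 0.861, 0.619, 0.143]
[-50.5  66.9 -97.2] -> [-67.4  45.5 -99.3]
```

>>> arm_command(targets=[[-16.8,11.4,-24.8,0],[-16.8,11.4,-24.8,0],[-16.8,11.4,-24.8,0],[-16.8,11.4,-24.8,0],[0,0,0,0]])

```text
t: 29.12
ee_pos: [403.6, -181.1, 200.5]
orientation: [-0.707, 0.702, -1.442]
ft_force: [-1.4, 1.8, -1.1]
width: 39.6
```

```bash
python3 -c "
from h import *
o,M=pose(); p=o['ee_pos']; rows(np.array([402,-139,25])-p)"
```

```text
t 29.12 pos [ 403.6 -181.1  200.5] yaw -89.33 tooly [0.619, 0.009, -0.786] F [-1.4  1.8 -1.1] w 39.6 q [-0.731, 0.127, 2.398, 1.375, 0.442, -0.408]
t 29.12 pos [ 403.6 -181.1  200.5] yaw -89.33 tooly [0.619, 0.009, -0.786] F [-1.4  1.8 -1.1] w 39.6 q [-0.731, 0.127, 2.398, 1.375, 0.442, -0.408]
[  -1.6   42.1 -175.5] -> [ -41.7  137.3 -109.5]
```

>>> arm_command(targets=[[-7,23,-18,0],[-7,23,-18,0],[-7,23,-18,0],[-7,23,-18,0],[-7,18,-15,0],[-4,10,-8,0],[0,0,0,0]])

```text
t: 29.7
ee_pos: [410.9, -150.1, 83.5]
orientation: [-0.692, 0.697, -1.436]
ft_force: [0.6, 0.2, 0.2]
width: 39.5
```

```bash
python3 -c "
from h import *
o,M=pose(); p=o['ee_pos']; rows(np.array([402,-139,25])-p,[10,0,0])"; python3 look.py "[488,-138,0.01]"
```

```text
t 29.70 pos [ 410.9 -150.1   83.5] yaw -89.06 tooly [0.628, 0.019, -0.778] F [0.6 0.2 0.2] w 39.5 q [-0.644, 0.516, 2.473, 2.322, 0.566, -1.374]
t 29.70 pos [ 410.9 -150.1   83.5] yaw -89.06 tooly [0.628, 0.019, -0.778] F [0.6 0.2 0.2] w 39.5 q [-0.644, 0.516, 2.473, 2.322, 0.566, -1.374]
[ -8.9  11.1 -58.5] -> [-10.6  40.2 -43.6]
[10, 0, 0] -> [0.2 6.3 7.8]
t 29.70 pos [ 410.9 -150.1   83.5] yaw -89.06 tooly [0.628, 0.019, -0.778] F [0.6 0.2 0.2] w 39.5 q [-0.644, 0.516, 2.473, 2.322, 0.566, -1.374]
['top', 'side'] [ 489.1 -138.7] yaw 0.5 0.076
['top'] [ 489.2 -140. ] yaw 0.6 0.018
['side'] [ 488.  -137.1] yaw 0.9 0.04
```

>>> arm_command(targets=[[-1.8,6.7,-7.3,0.007],[-1.8,6.7,-7.3,0],[-1.8,6.7,-7.3,0],[-1.8,6.7,-7.3,0],[-1.8,6.7,-7.3,0],[-1.8,6.7,-7.3,0],[0,0,0,0]])

```text
t: 30.48
ee_pos: [401.1, -139.0, 26.5]
orientation: [-0.686, 0.701, -1.443]
ft_force: [0.3, 0.3, -0.2]
width: 39.6
```

```bash
python3 -c "
from h import *
o,M=pose(); p=o['ee_pos']; rows(np.array([405,-139,25])-p,[10,0,0]); print(M.round(3).tolist())
b=get_image('side')[90:330,150:470]; cv2.imwrite('pics/v5.png',cv2.resize(b,(800,600),interpolation=2))"
```

```text
t 30.48 pos [ 401.1 -139.    26.5] yaw -89.49 tooly [0.629, 0.016, -0.777] F [ 0.3  0.3 -0.2] w 39.6 q [-0.631, 0.733, 2.49, 2.54, 0.747, -1.622]
t 30.48 pos [ 401.1 -139.    26.5] yaw -89.49 tooly [0.629, 0.016, -0.777] F [ 0.3  0.3 -0.2] w 39.6 q [-0.631, 0.733, 2.49, 2.54, 0.747, -1.622]
[ 3.9  0.  -1.5] -> [0.1 3.6 2.1]
[10, 0, 0] -> [0.1 6.3 7.8]
[[0.009, 0.629, 0.777], [-1.0, 0.016, -0.002], [-0.014, -0.777, 0.629]]
```

View pics/v5.png

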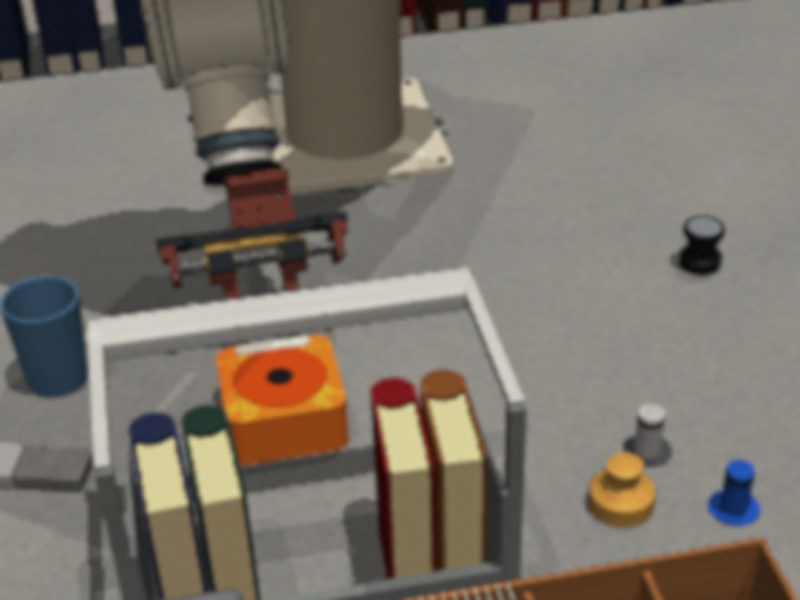

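>>> arm_command(targets=[[0,3.8,4.7,0],[0,3.8,4.7,0],[0,3.8,4.7,0],[0,3.8,4.7,0],[0,3.8,4.7,0],[0,3.8,4.7,0],[0,3.8,4.7,0],[0,3.8,4.7,0],[0,3.8,4.7,0],[0,3.8,4.7,0],[0,3.8,4.7,0],[0,3.8,4.7,0],[0,3.8,4.7,0],[0,3.8,4.7,0],[0,3.8,4.7,0],[0,3.8,4.7,0]])

```text
t: 31.87
ee_pos: [497.6, -137.8, 26.4]
orientation: [-0.687, 0.702, -1.442]
ft_force: [-2.9, -0.4, 1.8]
width: 39.4
```

```bash
python3 look.py "[567,-138,0.01]"; python3 - <<'E'
from h import *
get_image('top'); 
for n,p0 in(('ledger_red',[684,-66,-.05]),('ledger_green',[686,-206,.03])):
    m=sil('top',n); 
    if m is not None: r=fit(LED,{'top':m},p0); print(n,r[0][:2],np.degrees(r[0][2]),r[1])
E
```

```text
t 31.87 pos [ 497.6 -137.8   26.4] yaw -89.51 tooly [0.628, 0.016, -0.778] F [-2.9 -0.4  1.8] w 39.4 q [-0.461, 0.695, 2.321, 2.567, 0.571, -1.44]
['top', 'side'] [ 569.3 -138. ] yaw 0.7 0.449
['top'] [ 561.3 -139.3] yaw 0.9 0.345
['side'] [ 569.7 -135.4] yaw -0.3 0.075
ledger_red [689.5 -67.7] -3.594634786701635 0.1848296821117401
ledger_green [ 687.8 -207.1] 1.327420996040829 0.182749405503273
```

>>> arm_command(targets=[[0,3.15,3.9,0],[0,3.15,3.9,0],[0,3.15,3.9,0],[0,3.15,3.9,0],[0,3.15,3.9,0],[0,3.15,3.9,0],[0,3.15,3.9,0],[0,3.15,3.9,0],[0,3.15,3.9,0],[0,3.15,3.9,0],[0,3.15,3.9,0],[0,3.15,3.9,0]])

```text
t: 33.22
ee_pos: [557.7, -137.2, 26.4]
orientation: [-0.688, 0.702, -1.442]
ft_force: [-1.4, -0.1, -0.6]
width: 39.6
```

```bash
python3 look.py "[630,-138,0.01]"; python3 - <<'E'
from h import *
a=get_image('top')[100:250,270:500]; b=get_image('side')[170:360,150:440]
cv2.imwrite('pics/v6.png',np.vstack([cv2.resize(a,(460,300),interpolation=2),cv2.resize(b,(460,300),interpolation=2)]))
E
```

```text
t 33.22 pos [ 557.7 -137.2   26.4] yaw -89.51 tooly [0.628, 0.016, -0.778] F [-1.4 -0.1 -0.6] w 39.6 q [-0.393, 0.698, 2.208, 2.546, 0.473, -1.339]
['top', 'side'] [ 629.4 -136.1] yaw 0.4 0.822
['top'] [ 629.7 -138. ] yaw -0.1 0.74
['side'] [ 629.3 -134. ] yaw -0.9 0.063
```

View pics/v6.png

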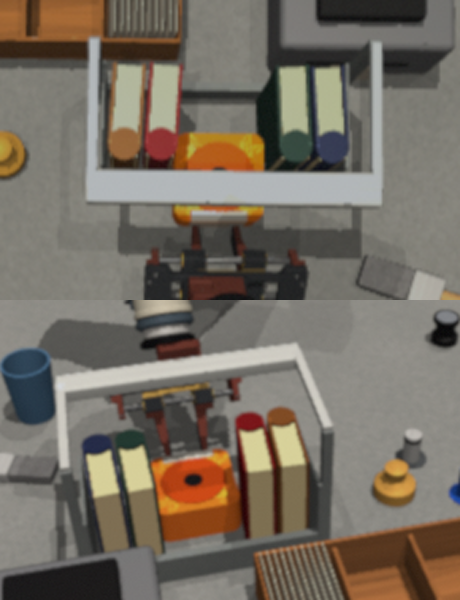

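>>> arm_command(targets=[[0,3.15,3.9,0],[0,3.15,3.9,0],[0,3.15,3.9,0],[0,3.15,3.9,0],[0,3.15,3.9,0],[0,3.15,3.9,0]])

```text
t: 34.02
ee_pos: [587.4, -136.9, 26.2]
orientation: [-0.688, 0.702, -1.442]
ft_force: [-4.0, -1.2, 0.6]
width: 39.6
```

>>> arm_command(targets=[[0,2.5,3.1,0],[0,2.5,3.1,0],[0,2.5,3.1,0],[0,2.5,3.1,0],[0,0,0,0]])

```text
t: 34.43
ee_pos: [604.4, -136.9, 26.7]
orientation: [-0.687, 0.7, -1.443]
ft_force: [-0.8, -0.1, -1.2]
width: 39.5
```

```bash
python3 look.py "[675,-138,0.01]"
```

```text
t 34.43 pos [ 604.4 -136.9   26.7] yaw -89.49 tooly [0.629, 0.016, -0.777] F [-0.8 -0.1 -1.2] w 39.5 q [-0.352, 0.71, 2.117, 2.509, 0.403, -1.255]
['top', 'side'] [ 677.2 -136.6] yaw -1.4 0.594
['top'] [ 680.8 -140.1] yaw -5.2 0.287
['side'] [ 652.6 -135. ] yaw 4.6 0.217
```

>>> arm_command(targets=[[0,1.9,2.3,0],[0,1.9,2.3,0],[0,1.26,1.56,0],[0,0,0,0]])

```text
t: 34.97
ee_pos: [611.6, -136.8, 26.5]
orientation: [-0.687, 0.701, -1.443]
ft_force: [-2.4, -1.1, 0.4]
width: 39.3
```

>>> arm_command(targets=[[0,1,1.2,0],[0,1,1.2,0],[0,0,0,0]])

```text
t: 35.22
ee_pos: [613.2, -136.7, 26.0]
orientation: [-0.689, 0.704, -1.442]
ft_force: [-8.0, 0.0, 4.1]
width: 39.4
```

>>> arm_command(targets=[[0,1,1.2,0],[0,0,0,0]])

```text
t: 35.38
ee_pos: [613.4, -136.5, 25.5]
orientation: [-0.69, 0.706, -1.442]
ft_force: [-14.2, -0.9, 8.4]
width: 39.6
```

>>> arm_command(targets=[[0,1,1.2,0],[0,0,0,0]])

```text
t: 35.55
ee_pos: [613.7, -136.5, 25.1]
orientation: [-0.692, 0.708, -1.442]
ft_force: [-20.0, -0.6, 12.5]
width: 39.6
```

>>> arm_command(targets=[[0,-3,-3.7,0],[0,-6,-8,0],[0,-13,-16,0],[0,-19,-23,0],[0,-19,-23,0],[0,-19,-23,0],[0,-19,-23,0],[0,-19,-23,0],[0,0,0,0]])

```text
t: 36.3
ee_pos: [427.5, -137.0, 27.0]
orientation: [-0.689, 0.709, -1.442]
ft_force: [-1.8, 0.8, -0.0]
width: 39.6
```

```bash
python3 look.py "[687,-138,0.01]"; python3 - <<'E'
from h import *
a=get_image('top')[100:250,270:500]; b=get_image('side')[170:360,150:440]
cv2.imwrite('pics/v7.png',np.vstack([cv2.resize(a,(460,300),interpolation=2),cv2.resize(b,(460,300),interpolation=2)]))
for n,p0 in(('ledger_red',[684,-66,0]),('ledger_green',[686,-206,.0])):
    for c in('top','side'):
        m=sil(c,n)
        if m is not None: r=fit(LED,{c:m},p0); print(n,c,r[0][:2],np.degrees(r[0][2]),r[1])
for r in tip_of('top','case_label')[:1]: print(onz('top',r['at'],25),r['conf'])
E
```

```text
t 36.30 pos [ 427.5 -137.    27. ] yaw -89.63 tooly [0.624, 0.017, -0.781] F [-1.8  0.8 -0. ] w 39.6 q [-0.567, 0.71, 2.445, 2.556, 0.685, -1.556]
['top', 'side'] [ 684.3 -137.4] yaw -0.1 0.583
['top'] [ 688.5 -140.3] yaw -3.6 0.18
['side'] [ 654.2 -133.8] yaw -0.8 0.301
ledger_red top [684.4 -66.6] -4.604799775667992 0.2202380895614624
ledger_red side [680.4 -63.2] -3.648613128407582 0.24254176020622253
ledger_green top [ 693.1 -211.4] -1.521455123098204 0.2418660819530487
ledger_green side [ 645.1 -207.3] 1.5985833601844897 0.2754564583301544
[ 674.4 -142.9   25. ] 0.67
```

View pics/v7.png

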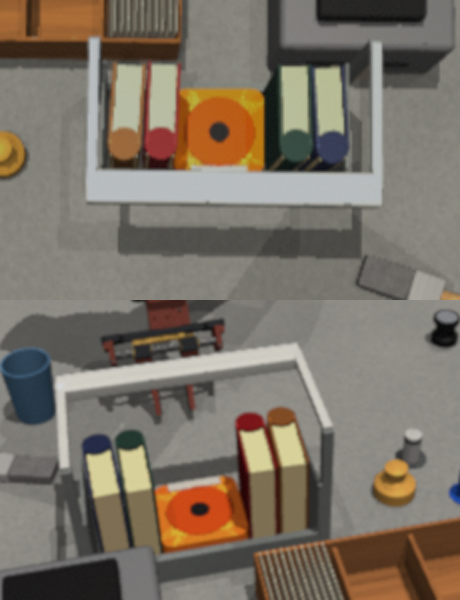

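```bash
python3 - <<'E'
from h import *
im=get_image('top')
cv2.imwrite('pics/v8.png',cv2.resize(im[125:205,310:465],None,fx=5,fy=5,interpolation=2))
for name,X in(('rail top front L',(739.5,-100,40)),('case far top L if home',(738.5,-100,50)),('R',(739,-175,50)),('label bottom',(634,-138,0)),('label top',(634,-138,50)),('railbase',(739.5,-138,0))):
    p=proj('top',X); print(name,p,(p-[310,125]+.4)*5)
E
```

```text
rail top front L [363.2 143.6] [268.1  95. ]
case far top L if home [363.5 142.9] [269.6  91.3]
R [395.2 143.1] [427.8  92.6]
label bottom [377.  190.2] [336.8 328.2]
label top [379.1 186.7] [347.6 310.4]
railbase [377.4 148.2] [338.9 118.2]
```

View pics/v8.png

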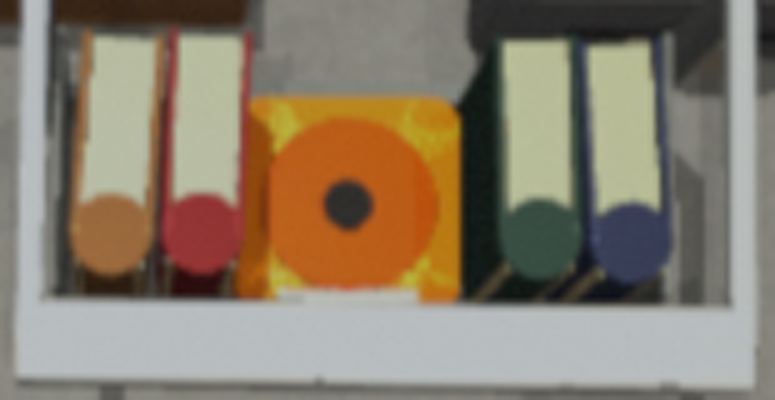

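```bash
python3 -c "
from h import *
for c in('top','side'):
    get_image(c)
    for n in('weight','brush','pencil_cup','loupe'):
        r=tip_of(c,n)[:1]; print(c,n,r and np.array(r[0]['at']))
pose(); print(close_job())"
```

```text
top weight [274.6 179.7]
top brush [483.8 249.4]
top pencil_cup [455.8 296.5]
top loupe [189.3 304.9]
side weight [397.6 291.4]
side brush [142.7 281.7]
side pencil_cup [173.1 241.4]
side loupe [431.6 195.5]
t 37.40 pos [ 432.9 -138.4   27.6] yaw -89.51 tooly [0.628, 0.016, -0.778] F [-0.   0.5  0.7] w 39.7 q [-0.563, 0.709, 2.437, 2.556, 0.683, -1.552]
the job is handed in; nothing more can be done
None
```

The case is turned and pushed home in the gap, label towards the robot, and I handed the job in at 37.4 s. I swung it a quarter turn round the steel post and pushed it across to the bay. The moves can't tilt the tool directly, so I leaned it back about 38° by commanding past the arm's reach, then pushed the case in under the lamp.

**Last checks**
- **Home against the rail:** the last push met a hard stop. The force rose from 8 to 14 to 20 N while the tool moved only about 0.5 mm in all.
- **Position and angle:** in the final top view the case is level and square. Its far edge reads about 2 mm short of the rail position I had estimated. That is within the calibration error, so flushness rests mainly on the hard stop.
- **Ledgers, lamp and other things:** the ledgers are standing and the lamp was not touched. The weight, brush, cup and loupe show within about 4 pixels of where they started.
- **Robot at hand-in:** it was clear of everything, with wrist force near zero.

**What did not go smoothly**
- While turning, the case jammed twice between finger and post, with wrist force up to about 70 N against the 120 N limit. I backed off the first time and eased the push the second; an arc around the post finished the turn.
- Silhouette fits of the case inside the rack disagreed between cameras because the lamp and ledgers partly hide it. I did not rely on them for the final position.

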